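# Raise the parts camera on its telescopic mast

## Task

A pillow-block bearing has been left on the camera stand, over the release button of the telescopic mast: lift it off and stand it on its foot in the white open tub. Then press the release button so that the mast unlatches, take the mast by its crossbar and pull it straight up past the first stop to the second stop, both tubes fully out. The mast sinks back if let go, so finish while still gripping the crossbar, holding the mast fully extended, and leave the other stock where it is.

Things in the scene. Friction and masses are not known exactly. Their poses are not given: they have to be found in the camera images.
- stand: the camera stand's fixed base, a grey painted block 110 mm (its x) x 250 mm (its y) x 90 mm high; origin at the centre of its underside, z up. The mast stands on its top at y = -60 mm, the button at y = +70 mm (both at x = 0). Two steel guard rails (10 mm wide, 54 mm long along y, inner gap 66 mm, tops at 104 mm) run either side of the button at x = +-38 mm. Between mast and button a latch guide, 32 mm (x) x 22 mm (y), stands at y = -33 to -11 mm up to 134 mm height
- bearing_mid (a point): the pillow-block bearing, dark steel, about 0.45 kg, at first resting on its foot across the guard rails, above the button: foot 100 mm (its x) x 40 mm (its y) x 14 mm, with a round housing of 60 mm diameter and the same 40 mm thickness on it, 64 mm high in all, flat parallel faces towards +-y to be gripped across 40 mm. This point: the centre of the round housing, 34 mm above the underside; z up when it stands on its foot
- tub: white open plastic tub, smooth walls, 280 mm (its x) x 190 mm (its y; 204 mm over the rim lips) x 60 mm high, walls and floor 5 mm, fixed; origin at the centre of its underside. It stands on one side of the camera stand, on the other a black slatted crate full of stock (80 mm high). The half towards its -x end is empty, a bearing ring lies in the +x half
- button_top (a point): centre of the top of the release button, a black round cap of 32 mm diameter on top of the stand between the guard rails (its top 5 mm below the rail tops), pressed straight down
- release_button (a joint): travel of the button in m: 0 up, 0.006 fully pressed; a spring takes 2 to 5 N. Pressing it draws back the latch that holds the mast down; fully pressed for a moment, the inner tube springs up by about 20 mm and then stays free of the latch when the button is let go
- grip_bar: the mast's crossbar, a black bar 90 mm (its x, parallel to the stand's x) x 22 mm (its y) x 22 mm high, gripped from above across its 22 mm; origin at its centre (160 mm above the bench while latched, about 180 mm once released, 285 mm at the second stop), over the mast's axis. A small grey camera (34 mm along x, 50 mm along y, top 27 mm above this point) sits on its +x end, from x = 45 mm outwards
- inner_tube (a joint): extension in m of the inner (thin) tube out of the outer tube: 0 to 0.001 latched down, about 0.02 popped up after release, 0.055 its end stop. It comes out first, with about 2 N at the first stop (inner tube fully out)
- outer_tube (a joint): extension in m of the outer (thick) tube out of the base: 0 down, 0.07 its end stop. It follows only after the first stop, needs about 7 N to start and 10 to 11 N at the second stop (both tubes fully out), and springs back if let go
- bearing_ring: small loose steel bearing ring, 52 mm across and 16 mm high, lying in the tub near its +x end; origin at the centre of its underside; leave it (a nudge is no harm)
- wrench: steel wrench lying behind, beyond the tub or crate on the left; origin under it; leave it
- oil_bottle: grey plastic bottle, 60 mm across, 150 mm high, standing behind; origin at the centre of its underside; leave it
- bolt_jar: glass jar with a lid, 64 mm across, 80 mm high, standing behind; origin at the centre of its underside; leave it
- pulley: aluminium belt pulley, 80 mm across, 36 mm high, lying behind; origin at the centre of its underside; leave it
- small_carton: cardboard carton 70 x 90 x 50 mm high, standing behind; origin at the centre of its underside; leave it
Things that resemble listed ones, but are neither listed nor needed, are in the scene too. What is meant by the part that bears bearing_mid is not green, turquoise or yellow, and is the smaller of those in its own colour.

How it is judged (in metres and radians):
On the way, in this order (a step that is already met when the one before it is completed fails the run):
1. the pillow-block bearing stands on its foot in the tub (x of bearing_mid in the frame of tub between -0.13 and 0.13 m and y of bearing_mid in the frame of tub between -0.085 and 0.085 m and z of bearing_mid in the frame of tub below 0.05 m and angle between bearing_mid's own z axis and vertical below 0.2 rad), for 0.2 s.
2. the release button is pressed down (value of joint release_button above 0.0045 m), for 0.05 s.
3. the mast is pulled to the second stop by its crossbar (value of joint inner_tube above 0.05 m and value of joint outer_tube above 0.064 m and contact force between the fingers and grip_bar above 4 N), for 0.2 s.
At the end, for the whole second after the job is handed in: The fingers grip the crossbar (more than 4 N) and hold both tubes out to within 5 mm (inner) and 6 mm (outer) of their end stops, not moving; the pillow-block bearing stands on its foot (within 0.2 rad) on the tub's floor (all of step 1 and all of step 3 and velocity of joint each of inner_tube, outer_tube below 0.02 m/s); the arm keeps its last pose, push and grip.
It fails at once if a bystander (wrench, bottle, jar, pulley, carton) is moved more than 40 mm, or the bearing ring in the tub more than 60 mm (distance of bearing_ring from where it was at the start of the episode above 0.06 m or distance of any of wrench, oil_bottle, bolt_jar, pulley, small_carton from where it was at the start of the episode above 0.04 m).
It also fails if it takes over 67 s, if anything falls off the work surface, if the arm or the gripper's body presses on something with over 40 N, if the wrist force passes 120 N, or if a joint passes its speed limit or range.

## Robot

A 6-joint arm with a two-finger parallel gripper is mounted at the origin on the work surface. World frame = base frame: x ahead of the robot, y to its left, z up, the work surface at z = 0. Lengths are in mm, angles in rad, forces in N, time in s.
With the tool pointing down it reaches from about 350 to 925 mm from the base axis. Payload 6.4 kg.
Tool frame: the origin (TCP) lies midway between the tips of the shut fingers; the grasp point (between the pads) lies 19 mm behind it (bot.grasp_offset is the z of the grasp point in the tool frame, in mm); z points along the fingers, y is the line along which they close (so a half turn about z gives the same grasp; the last joint's range is limited). The gripper opens to 94 mm and grips with 3 to 60 N. Pads are 16 mm wide; open, the fingers measure 119 mm over their backs; the gripper's body (75 mm by 177 mm) begins 78 mm behind the grasp point.
Start: joints at [-0.174, 0.245, 1.558, -0, 1.339, -0.174], TCP at [650.011, 0.004, 205.455] pointing down, gripper open.
Joint ranges: [-3.13, 3.13], [-1.02, 2.26], [0.13, 2.54], [-0.95, 4.09], [0.21, 2.88], [-2.74, 2.74]. Speed limits (rad/s): [2.57, 2.57, 3.14, 3.14, 3.14, 3.14].

## Interface

Orientations are given as a unit quaternion [w, x, y, z].
In Python, from workcell import bot gives the robot as it stands.
- The arm moves only by the tool move_arm, never from a script. Its argument "series" is a list of rows, each a list of 7 numbers: the shift along the tool's x, y, z in m, then the turn, a rotation vector about the tool's x, y, z in degrees, then the finger opening in m, from 0 to 0.094. A call has 1 to 12 rows; each row shifts and turns the commanded pose from where the row before left it, along the tool's axes as they then stand; what a row does not reach is not made up. A row lasts 1/12 s, in which the tool goes at most 41.7 mm and 7.16 degrees, less where a joint would pass 70% of its speed; a pose out of reach is approached as far as the arm can. A call with a gripper value outside its range is refused whole. The fingers move at their own pace and stop on an object; "newtons" is the grip in N (left out, the last holds). Time passes only in rows, so rows that do not move let the fingers close. It gives the time, the measured TCP pose, the force, the opening and the grip force at its end, in the units of the state.
- bot.sense(): the state, without advancing time (a new reading comes with each control period).
- bot.capture(name): name is "scene" or "side" or "wrist"; returns the picture (384x512x3 uint8, red, green, blue); there is no depth.
- bot.get_calibration(name): a dict with "fx", "fy", "cx", "cy" (pixels), "rvec" (rotation vector, rad) and "tvec" (3), from world to camera coordinates, as OpenCV has them; the wrist camera has in their place "T_tool_cam" (4x4, takes a point from camera to tool coordinates, whose origin is the TCP and whose axes are the flange's). Camera axes: x right, y down, z forward; pixel columns grow to the right and rows downward; lengths in mm; the calibration is good to about 2 mm. A picture is of the moment at which its call begins: read the wrist's pose just before it. get_calibration takes no time and is no camera call.
- bot.close_job(): hands the job in; it is judged then, once.
The state is a dict: "t": time; "joints": joint angles; "qvel": joint speeds; "joint_efforts": joint torques, N m; "position": TCP position; "tcp_rot": TCP orientation; "contact_force": force on the tool from outside, world axes, zero at the start; "ft_torque": the same for the moment, N m; "grip_width": finger opening in mm; "finger_force": force on a finger pad.
Only numpy, scipy, OpenCV 4.12 (cv2) and the standard library are available. Lean on these libraries where they do the work, as an engineer would, in place of code of your own. Each camera call takes 0.05 s, during which the arm holds its last target. There are 200 camera calls.

## Working session

There is one attempt and no reset: what is moved stays moved. The work goes in short steps, Python scripts to look and compute and a tool call to move; the robot and the scene stay as the last step left them, time stands still between calls to the robot, and variables do not carry over. Pictures are saved under pics/ and viewed, at most 10 in all, crops included, and the job is handed in when it is done.

Besides the shell and the picture viewer there is one more tool, called after "Call:" in YAML: its name, and indented under it one key for each argument. move_arm: Moves the arm, as the interface text tells. Its arguments: {"type":"object","properties":{"series":{"type":"array"},"newtons":{"type":"number"}},"required":["series"]}

```bash
mkdir -p pics
cat > h.py <<'E'
import numpy as np, cv2
from workcell import bot
from scipy.spatial.transform import Rotation as R
def cam(name):
    c=bot.get_calibration(name)
    K=np.array([[c['fx'],0,c['cx']],[0,c['fy'],c['cy']],[0,0,1.]])
    if 'rvec' in c:
        M=cv2.Rodrigues(np.array(c['rvec'],float))[0]; t=np.array(c['tvec'],float)
        return K,M,t
    s=bot.sense(); q=s['tcp_rot']; T=np.eye(4); T[:3,:3]=R.from_quat([q[1],q[2],q[3],q[0]]).as_matrix(); T[:3,3]=s['position']
    W=np.linalg.inv(T@np.array(c['T_tool_cam'])); return K,W[:3,:3],W[:3,3]
def ray(C,uv):
    K,M,t=C; d=M.T@np.linalg.solve(K,[uv[0],uv[1],1.]); return -M.T@t,d/np.linalg.norm(d)
def onz(C,uv,z):
    o,d=ray(C,uv); return o+d*(z-o[2])/d[2]
def tri(C1,a,C2,b):
    o,d=ray(C1,a);p,e=ray(C2,b)
    s=np.linalg.lstsq(np.c_[d,-e],p-o,rcond=None)[0]; x=o+d*s[0];y=p+e*s[1]
    return (x+y)/2,np.linalg.norm(x-y)
def proj(C,X):
    p=C[0]@(C[1]@np.array(X,float)+C[2]); return p[:2]/p[2]
E
python3 - <<'E'
from h import *
print(bot.sense())
for n in ['scene','side','wrist']:
    C=cam(n); im=bot.capture(n); cv2.imwrite(f'pics/{n}0.png',im[:,:,::-1]); o,d=ray(C,(256,192)); print(n,o.round(),d.round(2),C[0][0,0])
a=[cv2.imread(f'pics/{n}0.png') for n in ['scene','side']]
E
```

```text
{'t': 0.0, 'joints': array([-1.74094906e-01,  2.45797372e-01,  1.55899864e+00,  5.82696544e-06,
        1.33866884e+00, -1.74113086e-01]), 'qvel': array([-0.00167207,  0.00057374, -0.00047027, -0.00059634,  0.00164802,
       -0.00031077]), 'joint_efforts': array([ 8.38778797e-04, -4.15839279e+01, -3.14599335e+01,  6.84806099e-02,
        3.33599187e-02, -1.41738678e-04]), 'position': array([6.49410643e+02, 1.14487262e-01, 2.04364297e+02]), 'tcp_rot': array([-7.68203850e-04,  7.07100520e-01,  7.07112423e-01, -5.34931748e-04]), 'contact_force': array([-0.44798644,  0.52067243, -0.07199145]), 'ft_torque': array([ 0.00105388, -0.01814138, -0.02669186]), 'finger_force': 0.0, 'grip_width': 94.18188575627977}
scene [939. 645. 995.] [-0.37 -0.54 -0.76] 432.9244841880881
side [ 358. -919.  793.] [ 0.12  0.81 -0.58] 375.27228775073166
wrist [651.  77. 384.] [ 0.01 -0.25 -0.97] 328.34917657053745
```

View pics/scene0.png

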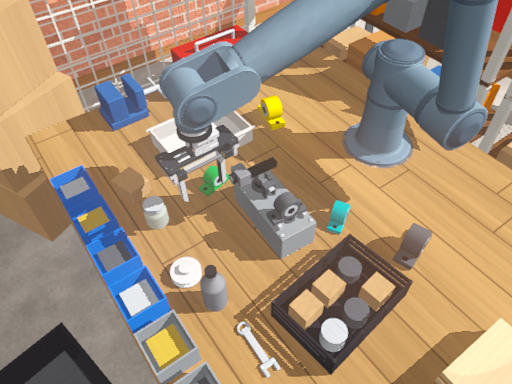

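View pics/side0.png

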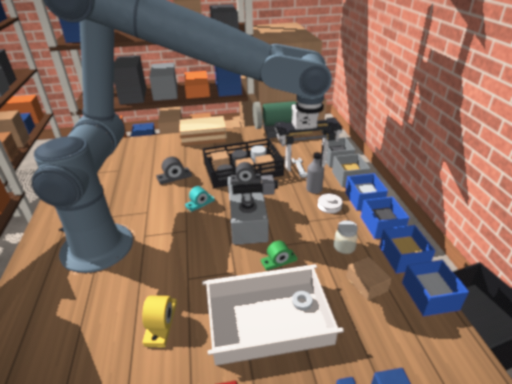

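View pics/wrist0.png

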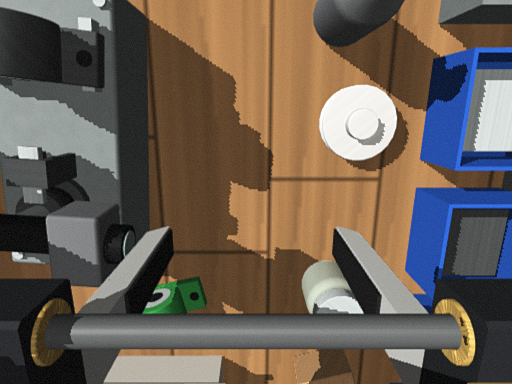

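The scene view shows the dark bearing on the stand at about (287,205), with the mast bar at (262,168). The larger decoy stands at (413,245). The white tub is at (200,135) in the scene view and (270,312) in the side view. Next I'll look closer at the stand in both views.

Run:
```python
from h import *
a=cv2.imread('pics/scene0.png')[150:260,225:325]; b=cv2.imread('pics/side0.png')[145:255,210:310]
im=np.hstack([cv2.resize(x,None,fx=4,fy=4,interpolation=cv2.INTER_CUBIC) for x in (a,b)])
cv2.imwrite('pics/crop1.png',im)
C=cam('side')
P=[onz(C,p,60) for p in [(205,283),(316,267),(341,328),(214,360)]]
print(np.round(P),np.mean(P,0).round())
S=cam('scene'); print([proj(S,p).round() for p in P])
```

```text
[[ 322. -262.   60.]
 [ 614. -262.   60.]
 [ 615. -450.   60.]
 [ 329. -475.   60.]] [ 470. -362.   60.]
[array([252., 125.]), array([174., 163.]), array([146., 131.]), array([216.,  95.])]
```

View pics/crop1.png

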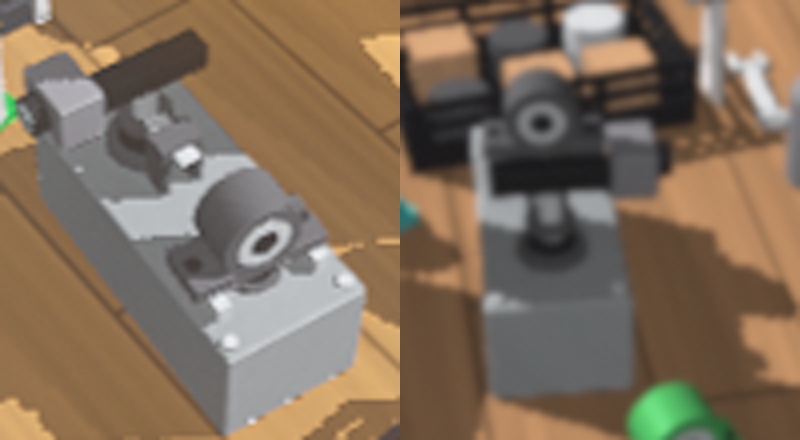

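The crop shows the bearing's +y face hole at scene (291.2,210.7) and its −y face hole at side (245.7,175.5). The stand's top corners are at scene (282,240), (316,223) and (235,192). The bar's front face is at side (232.5–262, 189).

Run:
```python
from h import *
S=cam('scene');D=cam('side')
sc=lambda u,v:(225+u/4-.4,150+v/4-.4)
sd=lambda u,v:(210+(u-400)/4-.4,145+v/4-.4)
a,b,c=[onz(S,sc(*p),90) for p in [(228,360),(365,293),(40,170)]]
print('stand +y corners',a.round(),b.round(),'-y +x',c.round())
d,e=[onz(D,sd(*p),90) for p in [(485,302),(630,297)]]
print('side -y corners',d.round(),e.round())
y=(a-c);y/=np.linalg.norm(y);print('yaw deg',np.degrees(np.arctan2(-y[0],y[1])))
# bearing: rays shifted to the common centre
o,r=ray(S,sc(265,243));p,q=ray(D,sd(543,122));o=o-20*y;p=p+20*y
s=np.linalg.lstsq(np.c_[r,-q],p-o,rcond=None)[0];x1=o+r*s[0];x2=p+q*s[1];print('bearing',((x1+x2)/2).round(1),np.linalg.norm(x1-x2).round(1))
# bar: -x end top corner of -y face seen in both? 
for pa in [(187,32)]: 
  print('bar -y/-x top', onz(S,sc(*pa),171).round(), tri(S,sc(*pa),D,sd(490,162)))
print('bar face side z160', onz(D,sd(490,177),160).round(),onz(D,sd(607,174),160).round())
```

```text
stand +y corners [536. 169.  90.] [432. 180.  90.] -y +x [543. -33.  90.]
side -y corners [413. -62.  90.] [519. -77.  90.]
yaw deg 2.069191058272809
bearing [482.1 117.6 137. ] 3.7
bar -y/-x top [430. -15. 171.] (array([430.3739166 , -10.67323403, 176.65821866]), np.float64(5.765612982886734))
bar face side z160 [427.  -4. 160.] [513. -17. 160.]
```

Call:
move_arm:
  series:
    - [0,0,-0.009,0,0,7,0.094]
    - [0,0,-0.009,0,0,7,0.094]
    - [0,0,-0.009,0,0,7,0.094]
    - [0,0,-0.009,0,0,7,0.094]
    - [0,0,-0.009,0,0,7,0.094]
    - [0,0,-0.009,0,0,7,0.094]
    - [0,0,-0.009,0,0,7,0.094]
    - [0,0,-0.009,0,0,7,0.094]
    - [0,0,-0.009,0,0,7,0.094]
    - [0,0,-0.009,0,0,7,0.094]
    - [0,0,-0.009,0,0,7,0.094]
    - [0,0,0,0,0,7,0.094]

```text
t: 1.15
position: [650.7, -0.1, 306.5]
tcp_rot: [0.0, 0.999, 0.049, 0.001]
contact_force: [0.4, 0.0, -0.3]
grip_width: 94.0
finger_force: 0.0
```

Call:
move_arm:
  series:
    - [0,0,0,0,0,6,0.094]
    - [0,0,0,0,0,6,0.094]
    - [-0.03,-0.017,0,0,0,0,0.094]
    - [-0.03,-0.017,0,0,0,0,0.094]
    - [-0.03,-0.017,0,0,0,0,0.094]
    - [-0.03,-0.017,0,0,0,0,0.094]
    - [-0.03,-0.017,0,0,0,0,0.094]
    - [-0.03,-0.017,0,0,0,0,0.094]
    - [0,0,0,0,0,0,0.094]
    - [0,0,0,0,0,0,0.094]
    - [0,0,0,0,0,0,0.094]

```text
t: 2.07
position: [482.0, 120.0, 304.5]
tcp_rot: [0.0, 0.999, -0.052, 0.0]
contact_force: [0.1, -0.4, -0.3]
grip_width: 93.9
finger_force: 0.0
```

Run:
```python
from h import *
s=bot.sense();print(s['t'],s['position'].round(1),s['tcp_rot'].round(3),s['joints'].round(2))
C=cam('wrist');np.savez('w1.npz',*C);im=bot.capture('wrist');cv2.imwrite('pics/w1.png',im[:,:,::-1])
sc=bot.capture('scene');cv2.imwrite('pics/s1.png',sc[:,:,::-1])
for X in [(482,118,138),(484,55,90),(405,-362,5)]: print(proj(C,X).round())
```

```text
2.0667 [482.  120.  304.5] [ 0.     0.999 -0.052  0.   ] [ 0.02 -0.19  1.82 -0.    1.51  1.69]
[255. 180.]
[306. 165.]
[580. 178.]
```

View pics/w1.png

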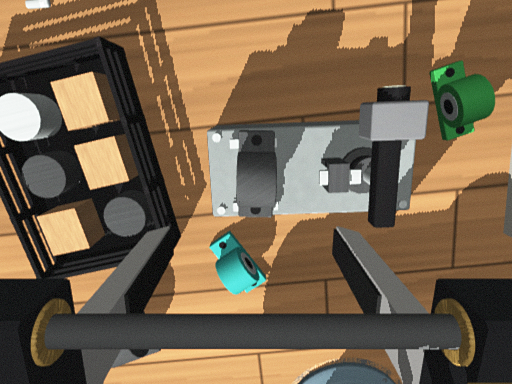

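The wrist view shows the stand's corners at (209,130), (414,121), (411,211) and (209,216). The bearing housing spans u 237–277 and v 157–200, and the bar runs from (384,139) to (382,226).

Run:
```python
from h import *
z=np.load('w1.npz');C=(z['arr_0'],z['arr_1'],z['arr_2']);D=cam('side');S=cam('scene')
P=np.array([onz(C,p,90) for p in [(209,130),(209,216),(411,211),(414,121)]]);print('stand',P.round(),P.mean(0).round())
for i,j in [(0,3),(1,2)]: print('yaw y-edge',np.degrees(np.arctan2(*(P[i]-P[j])[:2])).round(1))
im=cv2.imread('pics/w1.png')
# edges of bearing in rows
g=cv2.cvtColor(im,cv2.COLOR_BGR2GRAY).astype(int)
for v in (150,165,175,185,195,205): print(v,[ (u,g[v,u]) for u in range(232,284,2)])
H=[onz(C,p,138) for p in [(237,178),(277,178)]]; print('housing at z138',np.round(H))
F=[onz(C,p,118) for p in [(256,133),(256,216)]]; print('foot ends z118',np.round(F))
sd=lambda u,v:(210+(u-400)/4-.4,145+v/4-.4)
# bar: -x end, -y side top corner in wrist (394,226) and side (490,160)
print(tri(C,(394,226),D,sd(490,161)),tri(C,(398,139),D,sd(607,158)))
B=[onz(C,p,171) for p in [(370,226),(394,226),(398,142),(374,142)]];print('bar top z171',np.round(B),np.mean(B,0).round())
print('bear y-faces height', tri(C,(257,178),D,sd(543,80)))
```

```text
stand [[537. 166.  90.]
 [432. 181.  90.]
 [411. -73.  90.]
 [522. -74.  90.]] [476.  50.  90.]
yaw y-edge 3.6
yaw y-edge 4.6
150 [(232, np.int64(188)), (234, np.int64(194)), (236, np.int64(196)), (238, np.int64(158)), (240, np.int64(109)), (242, np.int64(53)), (244, np.int64(61)), (246, np.int64(57)), (248, np.int64(51)), (250, np.int64(55)), (252, np.int64(58)), (254, np.int64(53)), (256, np.int64(61)), (258, np.int64(57)), (260, np.int64(58)), (262, np.int64(55)), (264, np.int64(59)), (266, np.int64(59)), (268, np.int64(60)), (270, np.int64(58)), (272, np.int64(56)), (274, np.int64(64)), (276, np.int64(103)), (278, np.int64(104)), (280, np.int64(103)), (282, np.int64(106))]
165 [(232, np.int64(196)), (234, np.int64(199)), (236, np.int64(175)), (238, np.int64(53)), (240, np.int64(57)), (242, np.int64(66)), (244, np.int64(59)), (246, np.int64(54)), (248, np.int64(54)), (250, np.int64(52)), (252, np.int64(53)), (254, np.int64(58)), (256, np.int64(60)), (258, np.int64(64)), (260, np.int64(55)), (262, np.int64(53)), (264, np.int64(53)), (266, np.int64(51)), (268, np.int64(52)), (270, n
[... 2195 characters left out ...]
14)), (264, np.int64(111)), (266, np.int64(109)), (268, np.int64(112)), (270, np.int64(117)), (272, np.int64(111)), (274, np.int64(106)), (276, np.int64(255)), (278, np.int64(202)), (280, np.int64(194)), (282, np.int64(190))]
housing at z138 [[487. 137. 138.]
 [482.  94. 138.]]
foot ends z118 [[530. 112. 118.]
 [435. 121. 118.]]
(array([429.31005843, -13.64301715, 180.18300068]), np.float64(3.7573662247499264)) (array([514.2957998 , -18.70164183, 175.45192425]), np.float64(2.3779756496976))
bar top z171 [[430.   6. 171.]
 [427. -18. 171.]
 [512. -21. 171.]
 [514.   2. 171.]] [471.  -8. 171.]
bear y-faces height (array([487.49119303, 115.97937617, 165.1744175 ]), np.float64(5.52871410421611))
```

Call:
move_arm:
  series:
    - [0.001,0.004,0.03,0,0,0,0.094]
    - [0,0,0.035,0,0,0,0.094]
    - [0,0,0.035,0,0,0,0.094]
    - [0,0,0.035,0,0,0,0.094]
    - [0,0,0.03,0,0,0,0.094]
    - [0,0,0.02,0,0,0,0.094]
    - [0,0,0,0,0,0,0.094]
    - [0,0,0,0,0,0,0.094]
  newtons: 35

```text
t: 2.83
position: [482.2, 115.6, 118.6]
tcp_rot: [0.0, 0.999, -0.053, -0.001]
contact_force: [0.3, 0.4, -0.1]
grip_width: 94.0
finger_force: 0.0
```

Call:
move_arm:
  series:
    - [0,0,0,0,0,0,0.03]
    - [0,0,0,0,0,0,0.03]
    - [0,0,0,0,0,0,0.03]
    - [0,0,0,0,0,0,0.03]
    - [0,0,0,0,0,0,0.03]
    - [0,0,0,0,0,0,0.03]
    - [0,0,0,0,0,0,0.03]
    - [0,0,0,0,0,0,0.03]
    - [0,0,0,0,0,0,0.03]

```text
t: 3.58
position: [482.2, 116.3, 119.5]
tcp_rot: [-0.0, 0.999, -0.052, -0.0]
contact_force: [-0.3, 0.5, 0.1]
grip_width: 40.0
finger_force: 34.9
```

Call:
move_arm:
  series:
    - [0,0,-0.01,0,0,0,0.03]
    - [0,0,-0.025,0,0,0,0.03]
    - [0,0,-0.035,0,0,0,0.03]
    - [0,0,-0.035,0,0,0,0.03]
    - [0,0.01,-0.025,0,0,0,0.03]
    - [0,0.025,-0.01,0,0,0,0.03]
    - [-0.003,0.038,0,0,0,0,0.03]
    - [-0.003,0.038,0,0,0,0,0.03]
    - [-0.003,0.038,0,0,0,0,0.03]
    - [-0.003,0.038,0,0,0,0,0.03]
    - [-0.003,0.038,0,0,0,0,0.03]
    - [-0.003,0.038,0,0,0,0,0.03]

```text
t: 4.58
position: [435.4, -144.7, 258.9]
tcp_rot: [-0.0, 0.999, -0.052, -0.001]
contact_force: [0.9, -0.5, -4.4]
grip_width: 40.2
finger_force: 34.9
```

Call:
move_arm:
  series:
    - [-0.003,0.038,0,0,0,0,0.03]
    - [-0.003,0.038,0,0,0,0,0.03]
    - [-0.003,0.038,0,0,0,0,0.03]
    - [-0.003,0.038,0,0,0,0,0.03]
    - [0,0.038,0,0,0,0,0.03]
    - [0,0.02,0,0,0,0,0.03]
    - [0,0.01,0,0,0,0,0.03]
    - [0,0,0,0,0,0,0.03]
    - [0,0,0,0,0,0,0.03]

```text
t: 5.33
position: [401.7, -360.0, 258.8]
tcp_rot: [-0.001, 0.999, -0.052, -0.0]
contact_force: [0.4, 0.7, -4.8]
grip_width: 40.1
finger_force: 34.9
```

Run:
```python
from h import *
s=bot.sense();print(s['t'],s['position'].round(1),s['tcp_rot'].round(3),s['grip_width'])
C=cam('wrist');np.savez('w2.npz',*C);im=bot.capture('wrist');cv2.imwrite('pics/w2.png',im[:,:,::-1])
```

```text
5.3333 [ 401.7 -360.   258.8] [-0.001  0.999 -0.052 -0.   ] 40.09507677055162
```

View pics/w2.png

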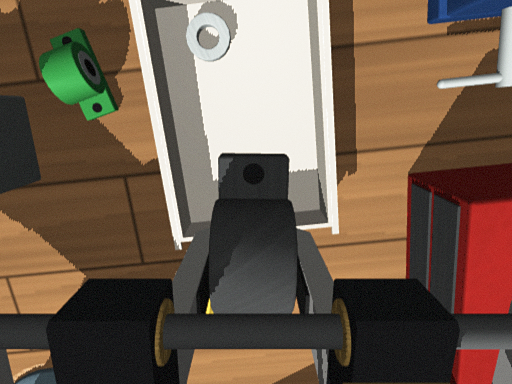

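The wrist view shows the tub's −x rim corners at (178,247) and (337,233), and its rim lines running up to (133,0) and (326,0). The ring is at (209,36). The bearing hangs over the empty half.

Run:
```python
from h import *
z=np.load('w2.npz');C=(z['arr_0'],z['arr_1'],z['arr_2']);D=cam('side')
L,Rr,L2,R2=[onz(C,p,60) for p in [(178,247),(337,233),(133,0),(326,0)]]
print(np.round([L,Rr,L2,R2]))
print('rim height', [tri(C,a,D,b) for a,b in [((178,247),(205,283)),((337,233),(214,360))]])
x=(L2-L)/np.linalg.norm(L2-L)+(R2-Rr)/np.linalg.norm(R2-Rr);x/=np.linalg.norm(x)
y=np.array([-x[1],x[0],0]);m=(L+Rr)/2
print('yaw',np.degrees(np.arctan2(x[1],x[0])),np.degrees(np.arctan2((L-Rr)[1],(L-Rr)[0]))-90,'width',(L-Rr)@y)
s=bot.sense()['position'];print('tcp rel -x end',(s-m)@x,(s-m)@y)
r=onz(C,(209,36),16);print('ring',r.round(),(r-m)@x)
t=m+x*70;print('target',t.round(1))
```

```text
[[ 320. -257.   60.]
 [ 318. -455.   60.]
 [ 596. -256.   60.]
 [ 575. -453.   60.]]
rim height [(array([ 320.45159111, -257.22904652,   56.48743376]), np.float64(4.666082014899338)), (array([ 320.45427708, -461.07888085,   45.80830219]), np.float64(17.945707188810918))]
yaw 0.23289320648422435 -0.604553123792428 width 197.90007748654344
tcp rel -x end 83.31019157873737 -4.0854426620702
ring [ 563. -325.   16.] 244.34693524327258
target [ 388.7 -355.5   60. ]
```

Call:
move_arm:
  series:
    - [0,-0.003,0.02,0,0,0,0.03]
    - [0,0,0.035,0,0,0,0.03]
    - [0,0,0.035,0,0,0,0.03]
    - [0,0,0.035,0,0,0,0.03]
    - [0,0,0.035,0,0,0,0.03]
    - [0,0,0.03,0,0,0,0.03]
    - [0,0,0.02,0,0,0,0.03]
    - [0,0,0.014,0,0,0,0.03]
    - [0,0,0.008,0,0,0,0.03]
    - [0,0,0,0,0,0,0.03]
    - [0,0,0,0,0,0,0.03]

```text
t: 6.3
position: [402.9, -357.6, 28.1]
tcp_rot: [0.0, 0.999, -0.052, 0.0]
contact_force: [0.5, -0.2, -4.1]
grip_width: 39.6
finger_force: 34.9
```

Call:
move_arm:
  series:
    - [0,0,0.002,0,0,0,0.03]
    - [0,0,0.002,0,0,0,0.03]
    - [0,0,0.001,0,0,0,0.03]
    - [0,0,0,0,0,0,0.03]

```text
t: 6.63
position: [402.3, -358.2, 22.8]
tcp_rot: [0.0, 0.999, -0.052, 0.0]
contact_force: [0.1, -0.1, -4.7]
grip_width: 39.8
finger_force: 34.9
```

Call:
move_arm:
  series:
    - [0,0,0.001,0,0,0,0.03]
    - [0,0,0.001,0,0,0,0.03]
    - [0,0,0,0,0,0,0.03]

```text
t: 6.88
position: [402.3, -358.2, 20.5]
tcp_rot: [0.0, 0.999, -0.052, 0.0]
contact_force: [0.5, 0.0, -4.7]
grip_width: 39.7
finger_force: 34.9
```

Call:
move_arm:
  series:
    - [0,0,0.001,0,0,0,0.03]
    - [0,0,0,0,0,0,0.03]

```text
t: 7.05
position: [402.3, -358.2, 20.5]
tcp_rot: [-0.0, 0.999, -0.052, -0.0]
contact_force: [-3.4, 3.3, 3.6]
grip_width: 39.8
finger_force: 34.9
```

Call:
move_arm:
  series:
    - [0,0,0.001,0,0,0,0.03]
    - [0,0,0,0,0,0,0.03]

```text
t: 7.22
position: [402.3, -358.2, 20.5]
tcp_rot: [-0.0, 0.999, -0.052, -0.001]
contact_force: [-6.5, 6.5, 12.3]
grip_width: 40.0
finger_force: 34.9
```

The bearing is on the floor. Next I'll release it and rise.

Call:
move_arm:
  series:
    - [0,0,-0.001,0,0,0,0.08]
    - [0,0,0,0,0,0,0.08]
    - [0,0,0,0,0,0,0.08]
    - [0,0,0,0,0,0,0.08]
    - [0,0,0,0,0,0,0.08]

```text
t: 7.63
position: [402.3, -358.3, 19.5]
tcp_rot: [0.0, 0.999, -0.052, 0.0]
contact_force: [0.5, 0.8, -0.2]
grip_width: 69.6
finger_force: 0.0
```

Call:
move_arm:
  series:
    - [0,0,-0.015,0,0,0,0.08]
    - [0,0,-0.03,0,0,0,0.08]
    - [0,0,-0.038,0,0,0,0.08]
    - [0,0,-0.038,0,0,0,0.08]
    - [0,0,-0.038,0,0,0,0.0]
    - [0,0,-0.038,0,0,0,0.0]
    - [0,0,-0.038,0,0,0,0.0]
    - [0,0,-0.015,0,0,0,0.0]
    - [0,0,0,0,0,0,0.0]
    - [0,0,0,0,0,0,0.0]

```text
t: 8.47
position: [402.3, -358.2, 269.5]
tcp_rot: [0.0, 0.999, -0.052, 0.0]
contact_force: [0.3, -0.1, -2.0]
grip_width: 43.6
finger_force: 0.0
```

Run:
```python
from h import *
s=bot.sense();print(s['t'],s['position'].round(1),s['grip_width'])
a=bot.capture('wrist');b=bot.capture('side')
cv2.imwrite('pics/w3.png',cv2.resize(np.hstack([a,b]),(800,300))[:,:,::-1])
```

```text
8.4667 [ 402.3 -358.2  269.5] 43.560729972246236
```

View pics/w3.png

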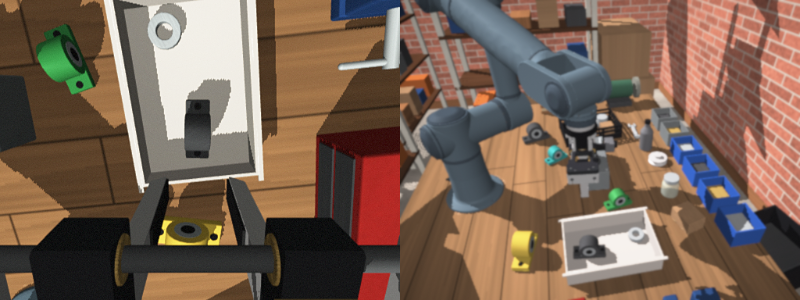

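The bearing stands on its foot in the −x half of the tub (wrist panel (198,130), side panel (588,245)). Next I'll go over the button.

Call:
move_arm:
  series:
    - [0,-0.015,0,0,0,0,0]
    - [0.002,-0.03,0,0,0,0,0]
    - [0.002,-0.038,0,0,0,0,0]
    - [0.002,-0.038,0,0,0,0,0]
    - [0.002,-0.038,0,0,0,0,0]
    - [0.002,-0.038,0,0,0,0,0]
    - [0.003,-0.038,0,0,0,0,0]
    - [0.003,-0.038,0,0,0,0,0]
    - [0.003,-0.038,0,0,0,0,0]
    - [0.003,-0.038,0,0,0,0,0]
    - [0.003,-0.038,0,0,0,0,0]
    - [0.003,-0.038,0,0,0,0,0]

```text
t: 9.57
position: [473.0, 64.5, 267.7]
tcp_rot: [-0.0, 0.999, -0.052, -0.001]
contact_force: [0.7, 0.3, -0.5]
grip_width: 0.5
finger_force: 0.0
```

Call:
move_arm:
  series:
    - [0,-0.035,0,0,0,0,0]
    - [0,-0.017,0,0,0,0,0]
    - [0,-0.006,0,0,0,-1.5,0]
    - [0,0,0,0,0,0,0]
    - [0,0,0,0,0,0,0]

```text
t: 9.98
position: [479.8, 119.1, 268.4]
tcp_rot: [0.0, 0.999, -0.039, -0.001]
contact_force: [0.3, 0.6, 0.3]
grip_width: 0.6
finger_force: 0.0
```

Run:
```python
from h import *
s=bot.sense();print(s['t'],s['position'].round(1),s['tcp_rot'].round(4),s['grip_width'])
C=cam('wrist');np.savez('w4.npz',*C);a=bot.capture('wrist');cv2.imwrite('pics/w4.png',a[:,:,::-1])
print(proj(C,(481,120,99)).round())
g=cv2.cvtColor(a,cv2.COLOR_RGB2GRAY)
c=cv2.HoughCircles(cv2.GaussianBlur(g,(3,3),0)[100:260,200:320],cv2.HOUGH_GRADIENT,1,30,param1=100,param2=12,minRadius=10,maxRadius=22)
print(c)
```

```text
9.9833 [479.8 119.1 268.4] [ 2.000e-04  9.992e-01 -3.910e-02 -9.000e-04] 0.5658111073885024
[252. 179.]
[[[ 53.5  77.5  14.7]
  [ 65.5 138.5  20.3]
  [  9.5 127.5  11.1]
  [  7.5  12.5  10.6]]]
```

View pics/w4.png

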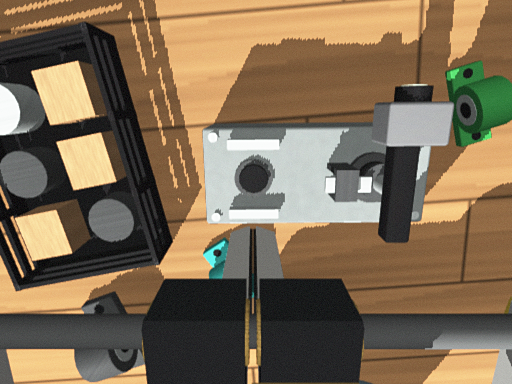

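The wrist view shows the button cap at (253.5,177.5), under the fingers as predicted. The bar runs from (400,146) to (394,241).

Run:
```python
from h import *
z=np.load('w4.npz');C=(z['arr_0'],z['arr_1'],z['arr_2'])
z=np.load('w1.npz');B=(z['arr_0'],z['arr_1'],z['arr_2'])
print('button',onz(C,(253.5,177.5),99).round(1))
P=[onz(C,p,171) for p in [(380,241),(408,241),(418,146),(388,146)]];print(np.round(P),np.mean(P,0).round(1))
print('bar -x corners from two wrist places',tri(C,(380,241),B,(370,226)),tri(C,(408,241),B,(394,226)))
```

```text
button [482.2 118.3  99. ]
[[430.   7. 171.]
 [428. -18. 171.]
 [514. -22. 171.]
 [516.   3. 171.]] [471.8  -7.5 171. ]
bar -x corners from two wrist places (array([425.76448871,   3.5142118 , 161.49826174]), np.float64(0.8218604274072726)) (array([426.81648501, -18.63537671, 169.1927525 ]), np.float64(0.4458524168806268))
```

Call:
move_arm:
  series:
    - [0.002,0,0.02,0,0,0,0]
    - [0,0,0.035,0,0,0,0]
    - [0,0,0.035,0,0,0,0]
    - [0,0,0.03,0,0,0,0]
    - [0,0,0.02,0,0,0,0]
    - [0,0,0.015,0,0,0,0]
    - [0,0,0.008,0,0,0,0]
    - [0,0,0.003,0,0,0,0]
    - [0,0,0,0,0,0,0]
    - [0,0,0,0,0,0,0]

```text
t: 10.87
position: [483.4, 118.8, 104.5]
tcp_rot: [-0.0, 0.999, -0.04, 0.001]
contact_force: [-0.0, 0.4, 0.5]
grip_width: 0.4
finger_force: 0.0
```

Call:
move_arm:
  series:
    - [0,0,0.002,0,0,0,0]
    - [0,0,0.002,0,0,0,0]
    - [0,0,0.002,0,0,0,0]
    - [0,0,0.002,0,0,0,0]
    - [0,0,0,0,0,0,0]

```text
t: 11.28
position: [483.2, 119.2, 96.0]
tcp_rot: [0.0, 0.999, -0.039, 0.001]
contact_force: [0.8, -0.1, 2.4]
grip_width: 0.5
finger_force: 1.3
```

Call:
move_arm:
  series:
    - [0,0,0.002,0,0,0,0]
    - [0,0,0.002,0,0,0,0]
    - [0,0,0.001,0,0,0,0]
    - [0,0,0,0,0,0,0]
    - [0,0,0,0,0,0,0]
    - [0,0,0,0,0,0,0]

```text
t: 11.78
position: [483.4, 119.2, 94.1]
tcp_rot: [0.0, 0.999, -0.039, 0.0]
contact_force: [-10.9, -1.0, 25.9]
grip_width: 0.4
finger_force: 13.0
```

Call:
move_arm:
  series:
    - [0,0,-0.01,0,0,0,0]
    - [0,0,-0.025,0,0,0,0]
    - [0,0,-0.035,0,0,0,0]
    - [0,0,-0.035,0,0,0,0]
    - [0,0,-0.035,0,0,0,0]
    - [0,0,-0.025,0,0,0,0]
    - [0,0,-0.01,0,0,0,0]
    - [0,0,0,0,0,0,0]
    - [0,0,0,0,0,0,0]

```text
t: 12.53
position: [482.0, 119.2, 263.9]
tcp_rot: [0.0, 0.999, -0.039, -0.001]
contact_force: [0.1, -0.6, -0.1]
grip_width: 0.3
finger_force: 0.0
```

Run:
```python
from h import *
s=bot.sense();print(s['t'],s['position'].round(1),s['contact_force'].round(1))
C=cam('wrist');np.savez('w5.npz',*C);a=bot.capture('wrist');cv2.imwrite('pics/w5.png',a[:,:,::-1])
for z in (171,191): print(z,[proj(C,(x,y,z)).round() for x,y in [(430,4),(428,-18)]])
```

```text
12.5333 [482.  119.2 263.9] [ 0.1 -0.6 -0.1]
171 [array([386., 245.]), array([411., 245.])]
191 [array([395., 255.]), array([422., 255.])]
```

View pics/w5.png

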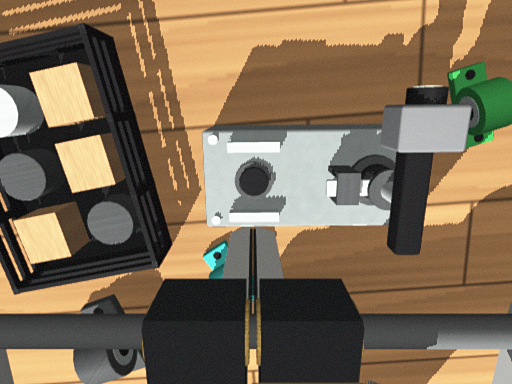

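The bar has risen to (408,200) and its camera appears about 10% larger, so the mast has popped up by about 20 mm. Next I'll move over the bar, open the fingers and descend.

Call:
move_arm:
  series:
    - [0,0.015,0,0,0,0,0.07]
    - [0,0.03,0,0,0,0,0.07]
    - [0,0.035,0,0,0,0,0.07]
    - [0,0.03,0,0,0,0,0.07]
    - [0,0.017,0,0,0,0,0.07]
    - [0,0,0,0,0,0,0.07]
    - [0,0,0,0,0,0,0.07]
    - [0,0,0,0,0,0,0.07]

```text
t: 13.25
position: [472.0, -6.7, 263.9]
tcp_rot: [-0.001, 0.999, -0.039, -0.001]
contact_force: [-0.0, -0.6, 0.5]
grip_width: 50.5
finger_force: 0.0
```

Call:
move_arm:
  series:
    - [0,0,0.02,0,0,0,0.07]
    - [0,0,0.03,0,0,0,0.07]
    - [0,0,0.03,0,0,0,0.07]
    - [0,0,0.015,0,0,0,0.07]
    - [0,0,0.007,0,0,0,0.07]
    - [0,0,0,0,0,0,0.07]
    - [0,0,0,0,0,0,0.07]

```text
t: 13.83
position: [472.9, -6.8, 163.9]
tcp_rot: [-0.0, 0.999, -0.039, 0.0]
contact_force: [0.7, -0.1, 0.6]
grip_width: 70.0
finger_force: 0.0
```

Call:
move_arm:
  series:
    - [0,0,0,0,0,0,0.01]
    - [0,0,0,0,0,0,0.01]
    - [0,0,0,0,0,0,0.01]
    - [0,0,0,0,0,0,0.01]
    - [0,0,0,0,0,0,0.01]
    - [0,0,0,0,0,0,0.01]
    - [0,0,0,0,0,0,0.01]
    - [0,0,0,0,0,0,0.01]
  newtons: 45

```text
t: 14.5
position: [472.4, -10.9, 163.8]
tcp_rot: [0.005, 0.999, -0.039, -0.0]
contact_force: [-2.7, -12.9, -0.9]
grip_width: 21.8
finger_force: 45.0
```

Call:
move_arm:
  series:
    - [0,0.003,0,0,0,0,0.01]
    - [0,0.001,0,0,0,0,0.01]
    - [0,0,0,0,0,0,0.01]

```text
t: 14.75
position: [472.3, -11.5, 163.5]
tcp_rot: [-0.0, 0.999, -0.039, 0.0]
contact_force: [1.4, 0.1, 0.9]
grip_width: 21.6
finger_force: 45.0
```

Call:
move_arm:
  series:
    - [0,0,-0.005,0,0,0,0.01]
    - [0,0,-0.01,0,0,0,0.01]
    - [0,0,-0.01,0,0,0,0.01]
    - [0,0,-0.008,0,0,0,0.01]
    - [0,0,0,0,0,0,0.01]
    - [0,0,0,0,0,0,0.01]

```text
t: 15.25
position: [472.3, -11.4, 196.9]
tcp_rot: [0.0, 0.999, -0.039, 0.0]
contact_force: [1.3, -0.6, -1.7]
grip_width: 21.4
finger_force: 45.0
```

Call:
move_arm:
  series:
    - [0,0,-0.008,0,0,0,0.01]
    - [0,0,-0.008,0,0,0,0.01]
    - [0,0,-0.008,0,0,0,0.01]
    - [0,0,-0.008,0,0,0,0.01]
    - [0,0,-0.008,0,0,0,0.01]
    - [0,0,-0.008,0,0,0,0.01]
    - [0,0,-0.008,0,0,0,0.01]
    - [0,0,-0.008,0,0,0,0.01]
    - [0,0,0,0,0,0,0.01]
    - [0,0,0,0,0,0,0.01]

```text
t: 16.08
position: [472.1, -11.3, 260.6]
tcp_rot: [0.0, 0.999, -0.039, -0.0]
contact_force: [3.8, -1.8, -9.7]
grip_width: 21.7
finger_force: 45.0
```

Call:
move_arm:
  series:
    - [0,0,-0.003,0,0,0,0.01]
    - [0,0,-0.002,0,0,0,0.01]
    - [0,0,0,0,0,0,0.01]

```text
t: 16.33
position: [472.1, -11.3, 265.5]
tcp_rot: [-0.0, 0.999, -0.039, -0.0]
contact_force: [3.0, -1.2, -10.0]
grip_width: 21.8
finger_force: 45.0
```

Call:
move_arm:
  series:
    - [0,0,-0.002,0,0,0,0.01]
    - [0,0,0,0,0,0,0.01]
    - [0,0,0,0,0,0,0.01]

```text
t: 16.58
position: [472.1, -11.3, 267.4]
tcp_rot: [-0.0, 0.999, -0.039, -0.0]
contact_force: [2.2, -2.3, -9.9]
grip_width: 21.7
finger_force: 45.0
```

Call:
move_arm:
  series:
    - [0,0,-0.001,0,0,0,0.01]
    - [0,0,-0.001,0,0,0,0.01]
    - [0,0,0,0,0,0,0.01]

```text
t: 16.83
position: [472.1, -11.4, 269.5]
tcp_rot: [-0.0, 0.999, -0.039, -0.0]
contact_force: [2.6, -1.5, -11.2]
grip_width: 21.9
finger_force: 45.0
```

Call:
move_arm:
  series:
    - [0,0,-0.001,0,0,0,0.01]
    - [0,0,0,0,0,0,0.01]
    - [0,0,0,0,0,0,0.01]

```text
t: 17.08
position: [472.2, -11.4, 270.5]
tcp_rot: [-0.0, 0.999, -0.039, -0.0]
contact_force: [2.4, -1.0, -10.4]
grip_width: 21.4
finger_force: 45.0
```

Call:
move_arm:
  series:
    - [0,0,-0.001,0,0,0,0.01]
    - [0,0,0,0,0,0,0.01]
    - [0,0,0,0,0,0,0.01]

```text
t: 17.33
position: [472.2, -11.3, 271.2]
tcp_rot: [-0.0, 0.999, -0.039, -0.0]
contact_force: [2.2, -2.2, -11.7]
grip_width: 21.8
finger_force: 45.0
```

Call:
move_arm:
  series:
    - [0,0,-0.001,0,0,0,0.01]
    - [0,0,0,0,0,0,0.01]
    - [0,0,0,0,0,0,0.01]

```text
t: 17.58
position: [472.0, -11.3, 271.3]
tcp_rot: [-0.0, 0.999, -0.039, -0.001]
contact_force: [4.1, -2.4, -16.0]
grip_width: 21.5
finger_force: 45.0
```

The force rises and the position stalls, which looks like the second stop. I'll check it with a look before handing in.

Run:
```python
from h import *
a=bot.capture('scene')[80:260,120:340];b=bot.capture('side')[130:384,150:400]
cv2.imwrite('pics/end.png',np.hstack([cv2.resize(a,(440,360)),cv2.resize(b,(354,360))])[:,:,::-1])
s=bot.sense();print(s['t'],s['position'].round(1),s['contact_force'].round(1),s['finger_force'])
```

```text
17.6833 [472.  -11.3 271.3] [  4.8  -2.1 -17.1] 44.992640018463135
```

View pics/end.png

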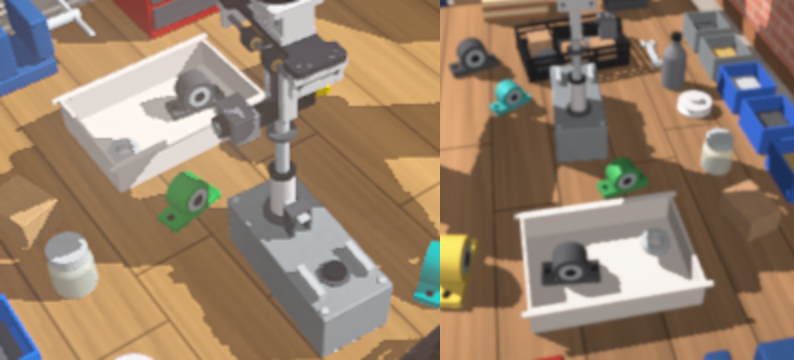

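The picture shows both mast tubes drawn out (scene panel (283,140) and (283,190)), the crossbar gripped, and the bearing standing in the tub at side panel (570,265).

```bash
python3 -c "
from workcell import bot
print(bot.close_job())"
```

```text
the job is handed in; nothing more can be done
None
```

I handed the job in with the bearing on its foot in the tub, the button pressed, and the mast held gripped at what force and the final picture show to be the second stop; no verdict came back.

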